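# Latch the sprung test carriage at mid position and start the test

## Robot

A 7-joint arm with a two-finger parallel gripper is mounted at the origin on the work surface. World frame = base frame: x ahead of the robot, y to its left, z up, the work surface at z = 0. Lengths are in m, angles in rad, forces in N, time in s.
With the tool pointing down it reaches from about 0.425 to 0.975 m from the base axis. Payload 16.7 kg.
Tool frame: the origin (TCP) lies at the very end of the fingers, on their centre line; the grasp point (between the pads) lies 19 mm behind it; z points along the fingers, y is the direction in which the jaws open and shut (so a half turn about z gives the same grasp; the last joint's range is limited). The gripper opens to 85 mm and grips with 20 to 120 N. Pads are 22 mm wide; open, the fingers measure 114 mm over their backs; the gripper's body (76 mm by 85 mm) begins 54 mm behind the grasp point. The pads swing forward as they close: fully open they stand 13 mm farther back than shut.
Start: joints at [1.044, 0.426, 0.074, 1.606, -0.034, 1.111, -0.067], TCP at [0.248, -0.628, 0.231] pointing down, gripper open.
Joint ranges: [-2.85, 2.85], [-0.5, 2.14], [-1.23, 1.37], [0.21, 2.46], [-1.02, 4.16], [0.16, 2.05], [-2.73, 2.73]. Speed limits (rad/s): [1.89, 1.89, 2.39, 2.39, 3.01, 3.01, 3.01].

## Interface

Orientations are given as a rotation vector (axis times angle).
In Python, from bench import r gives the robot as it stands.
- The arm moves only by the tool send_rows, never from a script. Its argument "plan" is a list of rows, each a list of 6 numbers: the shift along the tool's x, y, z in m, then the turn, a rotation vector about the tool's x, y, z in rad. A call has 1 to 10 rows; each row is the pose to reach, as a shift and turn from the pose commanded when the call began, along the tool's axes at that moment; what a row does not reach only later rows make up. A row lasts 1/8 s, in which the tool goes at most 62.5 mm and 10.7 degrees, less where a joint would pass 70% of its speed; a pose out of reach is approached as far as the arm can. A call with a gripper value outside its range is refused whole. "claw" is the closure in counts, from 0 (fully open) to 255 (shut), set as the call begins (left out, the last holds). The fingers move at their own pace and stop on an object; "squeeze" is the grip in N (left out, the last holds). Time passes only in rows, so rows that repeat a pose let the fingers close. It gives the time, the measured TCP pose, the force and the opening at its end, in the units of the state.
- r.read_state(): the state, without advancing time (a new reading comes with each control period).
- r.get_image(name): name is "scene" or "top" or "wrist"; returns a dict with "img" (384x512x3 uint8, red, green, blue), "depth" (384x512 float32, m along the optical axis (not along the pixel's ray), 0 where there is no reading), "intrinsics" (3x3 intrinsics, pixels), "world_to_cam" (4x4, takes a point from world to camera coordinates). Camera axes: x right, y up, looking along -z (the intrinsics and any distortion apply to the point x, -y, -z); pixel columns grow to the right and rows downward; lengths in m; the calibration is good to about 2 mm. A picture is of the moment at which its call begins.
- r.finish_job(): hands the job in, once; it reports no verdict.
The state is a dict: "time": time; "qpos": joint angles; "dq": joint speeds; "joint_efforts": joint torques, N m; "tool_pos": TCP position; "tcp_rot": TCP orientation; "force": force on the tool from outside, world axes, zero at the start; "torque": the same for the moment, N m; "width": finger opening in m.
Only numpy, scipy, OpenCV 4.12 (cv2) and the standard library are available. Lean on these libraries where they do the work, as an engineer would, in place of code of your own. Each camera call takes 0.05 s, during which the arm holds its last target.

## Task

On the test jig, push the sprung carriage inward by its blue front face until it is past its catch and the red-headed stop pin drops, then let it go so that it springs back and stays latched against the pin at mid position; only after that, press the green START button on the control box down and leave everything released. Work with the fingertips only: nothing is to be gripped or lifted, the green module must stay seated in the carriage, the red STOP button must not be pressed, and the loose things on the bench stay where they are.

Things in the scene. Friction and masses are not known exactly. Their poses are not given: they have to be found in the camera images.
- jig: Fixed test jig, dark base plate 12 mm high (x -30 to 235, y -65 to 95 mm). Origin at table height under the centre of the carriage's blue push face when home; x = push direction (inward, away from the robot side), y left, z up. Contact head at the far end (x 198 to 232 mm, 62 mm high); bracket of the stop pin on the left (x 80 to 106, y 48 to 88 mm, 70 mm high).
- carriage (a joint): Sprung aluminium carriage, 144 x 94 mm, 16 to 54 mm above the table. m: 0 = home, grows along the jig's +x as pushed, hard stop 0.050; spring pushes back 4 N at home, 8 N at 0.050. The stop pin drops past 0.034; push to about 0.042. Let go then, it springs back onto the pin and rests latched at 0.030 (0.027 to 0.0325 counts). Let go earlier, it goes home; push again.
- push_face (a point): Centre of the blue push face on the front (-x of the jig) of the carriage, 36 mm above the table; moves with the carriage. The face is flat and upright, 84 mm wide (jig y), from 19 to 53 mm height, square to the jig's x axis. In front of it there is only the base plate (12 mm high).
- nest (a point): Centre of the floor of the pocket in the carriage that holds the module: 80 mm inward of the push face, 44 mm above the table, pocket 77 x 55 mm, 10 mm deep; moves with the carriage.
- stop_pin (a joint): Upright brass stop pin with red head (18 mm diameter) in the bracket, 93 mm inward and 58 mm left of the jig's origin. m: 0 = up, riding on the steel catch bar on the carriage's left side; about 0.0115 = dropped behind the bar, blocking the carriage's return. A light spring presses it down; it needs no touch.
- pin_head (a point): Centre of the top of the stop pin's red head: 89 mm above the table when up, 78 mm when dropped.
- module: Green metal module 74 x 52 x 24 mm, 0.15 kg, loose in the carriage's pocket, standing 14 mm proud of the carriage top (top at 68 mm height). Origin at the centre of its underside. Must stay seated (within 10 mm of point nest) and rides along.
- control_box: Cream control box fixed to the bench, 100 (x) x 140 (y) x 40 mm high, with two round push buttons on its top: green START on its +y side and red STOP on its -y side. Origin at the centre of its underside; x points away from the robot side.
- start_button (a joint): Green START button: value in m, 0 = up, 0.006 = fully down (4 N, springs back up); more than 0.004 counts as pressed.
- start_button_top (a point): Centre of the top of the green START button, 28 mm diameter, faces up, 62 mm above the table when up. Its black housing, 44 mm diameter, reaches up to 52 mm, so the cap can be pressed down until its top is at 56 mm.
- stop_button (a joint): Red STOP button: value in m, 0 = up, 0.006 = fully down. Not to be pressed.
- stop_button_top (a point): Centre of the top of the red STOP button, same size as START, 72 mm from it, 62 mm above the table.
- spare_module: loose bystander, to be left alone: gold-coloured metal module 74 x 52 x 24 mm. Origin under its centre.
- screwdriver: loose bystander, to be left alone: screwdriver with orange handle, 200 mm long, 26 mm high, lying on the bench near the robot. Origin under its middle.
- wrench: loose bystander, to be left alone: steel open-ended wrench 180 mm long, lying on the bench near the robot. Origin under its middle.
- attenuator: loose bystander, to be left alone: brass coaxial attenuator standing on end, 24 mm diameter, 46 mm high. Origin under its centre.
- sensor: loose bystander, to be left alone: blue power sensor 85 x 34 x 28 mm with a steel connector at one end. Origin under its centre.
- tray: loose bystander, to be left alone: black parts tray 120 x 90 x 30 mm with four compartments. Origin under its centre.
- jar: loose bystander, to be left alone: jar 60 mm diameter, 75 mm high with a blue cap. Origin under its centre.
Mind the look-alikes: they are no part of the job. There is more than one size of the control_box; the one meant has the size given above. Of the things that look like the module, the larger one is meant.

How it is judged:
On the way, in this order (a step that is already met when the one before it is completed fails the run):
1. the carriage is pushed inward past its catch (value of joint carriage above 0.0335 m).
2. let go, the carriage has sprung back and rests latched on the dropped stop pin at mid position (value of joint carriage between 0.027 and 0.0325 m and value of joint stop_pin above 0.008 m and contact force between the fingers and jig below 0.2 N), for 0.2 s.
3. the green START button is pressed (value of joint start_button above 0.004 m).
At the end, for the whole second after the job is handed in: The carriage rests latched at mid position (joint 0.027 to 0.0325 m) with the stop pin dropped (over 0.008 m), both buttons are up again (under 0.001 m), and the module lies still in its pocket (origin within 6 mm of the pocket floor's centre) (value of joint carriage between 0.027 and 0.0325 m and value of joint stop_pin above 0.008 m and value of joint each of start_button, stop_button below 0.001 m and distance between module and nest below 0.006 m and linear speed of module below 0.02 m/s); the robot touches nothing.
It fails at once if START is pressed while the carriage is not latched at mid position (value of joint start_button above 0.003 m and not (value of joint carriage between 0.027 and 0.0325 m and value of joint stop_pin above 0.008 m)).
It fails at once if the red STOP button is pressed (value of joint stop_button above 0.003 m).
It fails at once if the module is lifted or knocked out of its pocket in the carriage (distance between module and nest above 0.01 m).
It fails at once if a loose bystander is moved by more than 20 mm or lifted (distance of any of screwdriver, wrench, attenuator, sensor, tray, jar, spare_module from where it was at the start of the episode above 0.02 m).
It also fails if it takes over 43 s, if anything falls off the work surface, if the arm or the gripper's body presses on something with over 40 N, if the wrist force passes 120 N, or if a joint passes its speed limit or range.

## Working session

There is one attempt and no reset: what is moved stays moved. The work goes in short steps, Python scripts to look and compute and a tool call to move; the robot and the scene stay as the last step left them, time stands still between calls to the robot, and variables do not carry over. Pictures are saved under pics/ and viewed, and the job is handed in when it is done.

Besides the shell and the picture viewer there is one more tool, called after ">>>" in YAML: its name, and indented under it one key for each argument. send_rows: Moves the arm, as the interface text tells. Its arguments: {"type":"object","properties":{"plan":{"type":"array"},"claw":{"type":"number"},"squeeze":{"type":"number"}},"required":["plan"]}

```bash
mkdir -p pics; ls; python3 - <<'E'
from bench import r
import cv2,numpy as np,pickle
s=r.read_state();print(s)
for n in("scene","top"):
    d=r.get_image(n);pickle.dump(d,open(f"{n}.pkl","wb"))
    cv2.imwrite(f"pics/{n}0.png",d["img"][:,:,::-1]);print(n,d["intrinsics"],d["world_to_cam"])
E
```

```text
pics
{'time': 0.0, 'qpos': array([ 1.04450746,  0.42674086,  0.07384452,  1.60657311, -0.03410206,
        1.11079762, -0.06709559]), 'dq': array([ 6.95721227e-04,  5.50515924e-05,  9.59820972e-04, -5.33190737e-04,
        3.37418004e-04,  2.14453268e-03,  3.97269947e-04]), 'joint_efforts': array([-1.58818490e-03, -9.49847674e+01,  3.76030147e+00, -4.63519692e+01,
        1.91776792e-02,  1.01681636e-02,  9.36570314e-05]), 'tool_pos': array([ 0.24819317, -0.62729598,  0.23061945]), 'tcp_rot': array([-3.08481607e+00, -5.88102735e-01,  5.06979011e-04]), 'force': array([ 0.53564022, -0.0397195 , -0.04489392]), 'torque': array([ 0.00890905, -0.03125788,  0.01785563]), 'width': 0.0855672113721413}
scene [[365.64752891   0.         258.68911069]
 [  0.         365.64752891 195.20238983]
 [  0.           0.           1.        ]] [[-0.34400463  0.93895819  0.00428206  0.17368106]
 [-0.76550686 -0.28309258  0.57780432  0.36277305]
 [ 0.54374632  0.19548941  0.81616409 -1.70158499]
 [ 0.          0.          0.          1.        ]]
top [[484.33797983   0.         268.91639461]
 [  0.         484.33797983 192.50647226]
 [  0.           0.           1.        ]] [[ 0.00975634 -0.99984373 -0.0147421   0.01957472]
 [ 0.99217093  0.00784372  0.12464078 -0.5428406 ]
 [-0.12450567 -0.01584272  0.99209241 -1.3683929 ]
 [ 0.          0.          0.          1.        ]]
```

View pics/scene0.png

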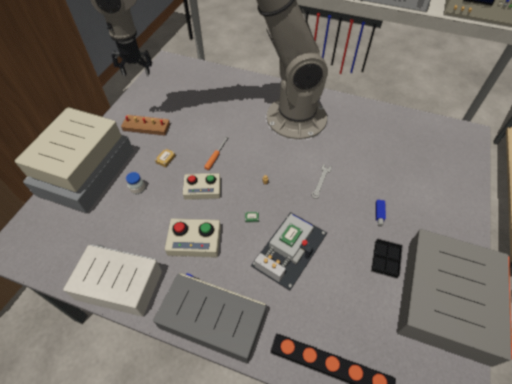

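View pics/top0.png

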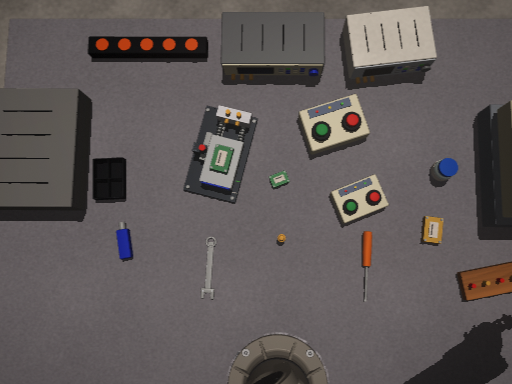

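```bash
cat > h.py <<'E'
import numpy as np,cv2,pickle
def ray(d,u,v,z):
    K=d["intrinsics"];T=d["world_to_cam"];R=T[:3,:3];t=T[:3,3]
    c=-R.T@t;p=np.array([(u-K[0,2])/K[0,0],-(v-K[1,2])/K[1,1],-1.]);w=R.T@p
    return c+w*(z-c[2])/w[2]
def proj(d,P):
    K=d["intrinsics"];T=d["world_to_cam"];q=T[:3,:3]@np.asarray(P)+T[:3,3]
    return K[0,2]+K[0,0]*q[0]/-q[2],K[1,2]+K[1,1]*(-q[1])/-q[2]
def comps(d,m,amin=20):
    n,l,s,c=cv2.connectedComponentsWithStats(m.astype(np.uint8))
    return [(s[i,4],c[i].round(1),s[i,:4]) for i in range(1,n) if s[i,4]>=amin]
E
python3 - <<'E'
from h import *
d=pickle.load(open("top.pkl","rb"));im=d["img"]
c1=cv2.resize(im[95:210,175:295],None,fx=5,fy=5,interpolation=cv2.INTER_CUBIC)
cv2.imwrite("pics/c1.png",c1[:,:,::-1])
c2=cv2.resize(im[85:230,290:400],None,fx=4,fy=4,interpolation=cv2.INTER_CUBIC)
cv2.imwrite("pics/c2.png",c2[:,:,::-1])
h=cv2.cvtColor(im,cv2.COLOR_RGB2HSV)
H,S,V=[h[...,i].astype(int) for i in range(3)]
print("green");[print(x,ray(d,*x[1],.06).round(4)) for x in comps(d,(H>50)&(H<90)&(S>120)&(V>50))]
print("red");[print(x,ray(d,*x[1],.06).round(4)) for x in comps(d,((H<6)|(H>174))&(S>150)&(V>80))]
print("blue");[print(x,ray(d,*x[1],.036).round(4)) for x in comps(d,(H>105)&(H<130)&(S>120)&(V>50),8)]
print("cream")
m=(H>15)&(H<32)&(S>30)&(S<110)&(V>150)
[print(x) for x in comps(d,m,200)]
E
```

```text
green
(np.int32(111), array([321.4, 129. ]), array([316, 124,  12,  11], dtype=int32)) [ 0.7252 -0.1257  0.06  ]
(np.int32(73), array([350.7, 205.8]), array([346, 202,  10,   9], dtype=int32)) [ 0.5034 -0.2075  0.06  ]
red
(np.int32(118), array([352.1, 119.3]), array([346, 114,  13,  12], dtype=int32)) [ 0.7545 -0.2143  0.06  ]
(np.int32(36), array([201.6, 147.1]), array([199, 144,   7,   7], dtype=int32)) [0.6697 0.2192 0.06  ]
(np.int32(74), array([374.4, 196.2]), array([370, 192,  10,   9], dtype=int32)) [ 0.5312 -0.2747  0.06  ]
blue
(np.int32(28), array([313.2,  71.3]), array([309,  69,   9,   5], dtype=int32)) [ 0.9076 -0.1041  0.036 ]
(np.int32(281), array([448. , 166.8]), array([439, 158,  19,  19], dtype=int32)) [ 0.6215 -0.4934  0.036 ]
(np.int32(51), array([214.9, 185.2]), array([201, 182,  29,   8], dtype=int32)) [0.5625 0.1813 0.036 ]
(np.int32(361), array([123.8, 243.4]), array([116, 229,  17,  30], dtype=int32)) [0.3921 0.4389 0.036 ]
cream
(np.int32(3859), array([391.3,  35.2]), array([347,   6,  89,  60], dtype=int32))
(np.int32(1391), array([334.6, 123.3]), array([300,  94,  69,  57], dtype=int32))
(np.int32(917), array([360.1, 199. ]), array([332, 175,  56,  47], dtype=int32))
```

```bash
sleep 1
```

```text
(no output)
```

View pics/c1.png

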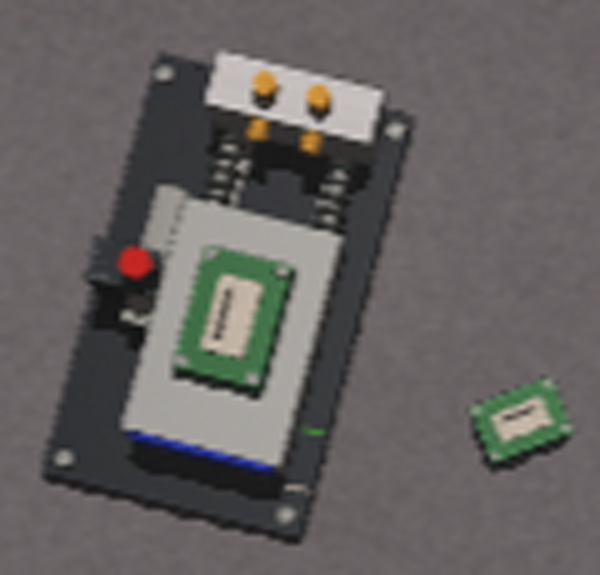

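View pics/c2.png

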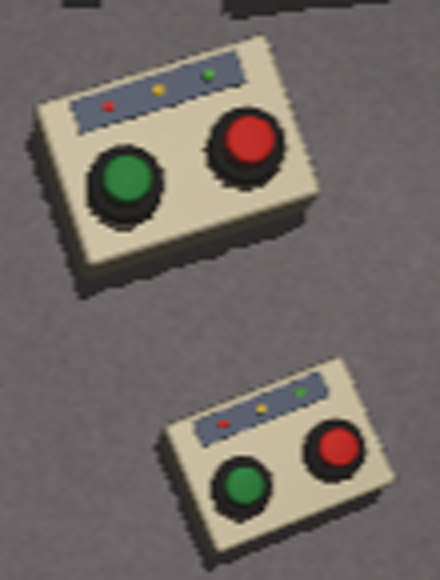

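```bash
python3 - <<'E'
from h import *
d=pickle.load(open("top.pkl","rb"));im=d["img"];D=d["depth"]
def pt(u,v):
    K=d["intrinsics"];T=d["world_to_cam"];z=D[int(round(v)),int(round(u))]
    q=np.array([(u-K[0,2])/K[0,0]*z,-(v-K[1,2])/K[1,1]*z,-z]);return (T[:3,:3].T@(q-T[:3,3])).round(4)
o=np.array([290,85])
for nm,C in dict(big=[(38,105),(265,37),(318,190),(90,265)],small=[(165,430),(342,358),(393,480),(217,552)]).items():
    m=o+np.mean(C,axis=0)/4
    z=pt(*m)[2];P=[ray(d,*(o+np.array(c)/4),z) for c in C]
    print(nm,"z",z,[round(float(np.linalg.norm(P[i]-P[(i+1)%4])),4) for i in range(4)],np.mean(P,axis=0).round(4))
for n,u,v in [("Gbig",321.4,129),("Rbig",352.1,119.3),("Gs",350.7,205.8),("Rs",374.4,196.2),("pin",201.6,147.1),("carr",208,170),("mod",222,158),("smallgreen",279,180),("base",190,180),("table",260,160),("table",300,230)]:
    print(n,pt(u,v),ray(d,u,v,0).round(3))
E
```

```text
big z 0.0522 [0.1737, 0.1201, 0.1742, 0.1245] [ 0.7477 -0.1643  0.0522]
small z 0.0428 [0.1383, 0.0946, 0.1365, 0.0946] [ 0.5258 -0.2364  0.0428]
Gbig [ 0.7202 -0.1239  0.0791] [ 0.741 -0.131  0.   ]
Rbig [ 0.7503 -0.212   0.0746] [ 0.771 -0.224  0.   ]
Gs [ 0.5036 -0.2078  0.0579] [ 0.509 -0.217  0.   ]
Rs [ 0.5312 -0.2746  0.0605] [ 0.538 -0.287  0.   ]
pin [0.6627 0.2142 0.092 ] [0.683 0.229 0.   ]
carr [0.6045 0.2003 0.0511] [0.613 0.208 0.   ]
mod [0.6364 0.1586 0.0693] [0.65  0.167 0.   ]
smallgreen [ 0.5821 -0.0046  0.017 ] [ 0.585 -0.005  0.   ]
base [0.5807 0.2583 0.0134] [0.583 0.261 0.   ]
table [ 6.448e-01  5.260e-02 -4.000e-04] [0.645 0.053 0.   ]
table [ 4.367e-01 -6.740e-02  1.000e-04] [ 0.437 -0.067  0.   ]
```

```bash
python3 - <<'E'
from h import *
d=pickle.load(open("top.pkl","rb"));o=np.array([175,95])
obs=[(235,95,.012,160,52),(235,-65,.012,412,118),(-30,-65,.012,300,543),(-30,95,.012,45,478),
(144,47,.054,183,195),(144,-47,.054,343,235),(0,-47,.054,275,468),(0,47,.054,125,430)]
A=[];B=[]
for a in obs:
    A.append(np.array(a[:2])/1e3);B.append(ray(d,*(o+(np.array(a[3:])-2)/5+0),a[2])[:2])
A.append(np.array([.093,.058]));B.append(ray(d,201.6,147.1,.089)[:2])
A=np.array(A);B=np.array(B)
ca,cb=A.mean(0),B.mean(0);U,_,Vt=np.linalg.svd((A-ca).T@(B-cb));R=Vt.T@U.T
t=cb-R@ca;yaw=np.arctan2(R[1,0],R[0,0])
print("jig",t,yaw,np.degrees(yaw));print(((A@R.T+t-B)*1e3).round(1))
for n,u,v in [("S",350.7,205.8),("R",374.4,196.2)]: print(n,ray(d,u,v,.062).round(4))
from bench import r
from scipy.spatial.transform import Rotation as Ro
s=r.read_state();M=Ro.from_rotvec(s["tcp_rot"]).as_matrix();print(M.round(3))
for P in [(-.08,0),(-.03,0),(0,0),(.042,0)]: print(P,(R@np.array(P)+t).round(4))
# scene cross-check
e=pickle.load(open("scene.pkl","rb"));im=e["img"]
print("pin",proj(e,[*(R@np.array([.093,.058])+t),.089]),"start",proj(e,[*ray(d,350.7,205.8,.062)]))
h=cv2.cvtColor(im,cv2.COLOR_RGB2HSV);H,S,V=[h[...,i].astype(int) for i in range(3)]
print([x[:2] for x in comps(e,((H<6)|(H>174))&(S>150)&(V>80),8)]);print([x[:2] for x in comps(e,(H>50)&(H<90)&(S>120)&(V>50),8)])
E
```

```text
jig [0.55932026 0.18002618] -0.2389885168072976 -13.693033365149493
[[ 0.2  1.4]
 [ 2.4 -1.4]
 [ 1.8 -1.2]
 [ 2.4  2.8]
 [-0.9 -1.7]
 [ 0.   0.3]
 [-3.5 -2.3]
 [-2.6  2.4]
 [ 0.1 -0.3]]
S [ 0.5032 -0.2072  0.062 ]
R [ 0.531  -0.2743  0.062 ]
[[ 0.93   0.368 -0.001]
 [ 0.368 -0.93   0.001]
 [-0.    -0.001 -1.   ]]
(-0.08, 0) [0.4816 0.199 ]
(-0.03, 0) [0.5302 0.1871]
(0, 0) [0.5593 0.18  ]
(0.042, 0) [0.6001 0.1701]
pin (np.float64(302.5569532709381), np.float64(241.21837405823504)) start (np.float64(208.7458705430306), np.float64(176.62012346533973))
[(np.int32(10), array([318. ,  14.2])), (np.int32(10), array([351.1,  21.4])), (np.int32(37), array([191.4, 178.7])), (np.int32(82), array([179. , 226.9])), (np.int32(17), array([304.4, 242.4]))]
[(np.int32(28), array([210.2, 178.2])), (np.int32(73), array([205.5, 227.8]))]
```

```bash
cat >> h.py <<'E'
from scipy.spatial.transform import Rotation as Ro
def move(s,P,yaw=None):
    M=Ro.from_rotvec(s["tcp_rot"]);R0=M.as_matrix()
    if yaw is None: T=M
    else:
        c,q=np.cos(yaw),np.sin(yaw);T=Ro.from_matrix([[c,q,0],[q,-c,0],[0,0,-1]])
    sh=R0.T@(np.asarray(P)-s["tool_pos"]); tr=(M.inv()*T).as_rotvec()
    print("shift",sh.round(4),"turn",tr.round(4))
E
python3 - <<'E'
from h import *
from bench import r
s=r.read_state()
move(s,[.45,-.27,.23]);move(s,[.49,.195,.23],-.239)
E
```

```text
shift [ 0.3191 -0.258   0.0009] turn [0. 0. 0.]
shift [ 0.5274 -0.6757  0.0014] turn [-1.100e-03  4.000e-04  6.158e-01]
```

>>> send_rows:
  plan:
    - [0.16,-0.129,0,0,0,0]
    - [0.319,-0.258,0,0,0,0]
    - [0.319,-0.258,0,0,0,0]
    - [0.319,-0.258,0,0,0,0]
    - [0.319,-0.258,0,0,0,0.0]
    - [0.319,-0.258,0,0,0,0]
    - [0.319,-0.258,0,0,0,0.15]
    - [0.36,-0.34,0,0,0,0.3]
    - [0.4,-0.42,0,0,0,0.45]
    - [0.527,-0.676,0,-0.001,0,0.616]
  claw: 255
  squeeze: 40

```text
time: 1.35
tool_pos: [0.4655, -0.0957, 0.2313]
tcp_rot: [3.122, -0.341, 0.0]
force: [1.1, -0.6, 0.3]
width: 0.0
```

```bash
python3 - <<'E'
from h import *
from bench import r
s=r.read_state();print(s["time"],s["tool_pos"],s["width"],s["force"])
move(s,[.49,.195,.20],-.239)
E
```

```text
1.35 [ 0.46546284 -0.09569615  0.23130974] 1.9814521081647012e-05 [ 1.1195705  -0.62493963  0.33224384]
shift [-0.0387 -0.2892  0.0311] turn [ 0.0007 -0.0001  0.0217]
```

>>> send_rows:
  plan:
    - [-0.039,-0.289,0.03,0,0,0.02]
    - [-0.039,-0.289,0.03,0,0,0.02]
    - [-0.039,-0.289,0.03,0,0,0.02]
    - [-0.039,-0.289,0.03,0,0,0.02]
    - [-0.039,-0.289,0.03,0,0,0.02]
    - [-0.039,-0.289,0.03,0,0,0.02]
    - [-0.039,-0.289,0.03,0,0,0.02]
    - [-0.039,-0.289,0.03,0,0,0.02]

```text
time: 2.35
tool_pos: [0.4888, 0.1917, 0.2012]
tcp_rot: [3.119, -0.368, 0.0]
force: [-0.6, 0.5, -0.2]
width: 0.0001
```

```bash
python3 - <<'E'
from h import *
from bench import r
s=r.read_state();print(s["time"],s["tool_pos"],s["tcp_rot"],s["force"])
for n in("wrist","scene","top"):
    d=r.get_image(n);pickle.dump(d,open(f"{n}1.pkl","wb"))
    cv2.imwrite(f"pics/{n}1.png",d["img"][:,:,::-1])
d=pickle.load(open("wrist1.pkl","rb"))
c,q=np.cos(-.239),np.sin(-.239)
J=lambda x,y,z:[.5593+c*x-q*y,.18+q*x+c*y,z]
for n,P in dict(faceL=(0,.042,.053),faceR=(0,-.042,.053),pin=(.093,.058,.089),cL=(0,.047,.054),cR=(0,-.047,.054)).items(): print(n,np.round(proj(d,J(*P)),1))
E
```

```text
2.35 [0.48878163 0.19170885 0.20117042] [ 3.11886311e+00 -3.67520020e-01  3.39024387e-04] [-0.55205508  0.54613266 -0.21413581]
faceL [201.5  95.8]
faceR [300.2  96.1]
pin [162.1 -49.8]
cL [195.4  95.8]
cR [306.2  96.2]
```

View pics/wrist1.png

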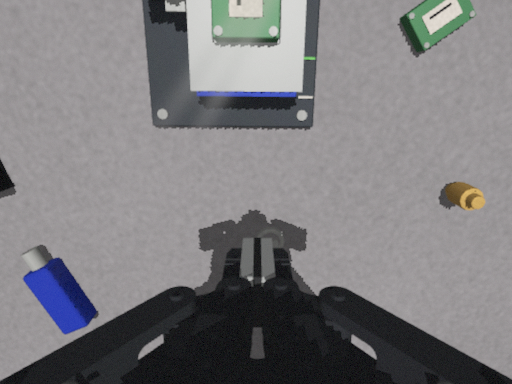

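View pics/scene1.png

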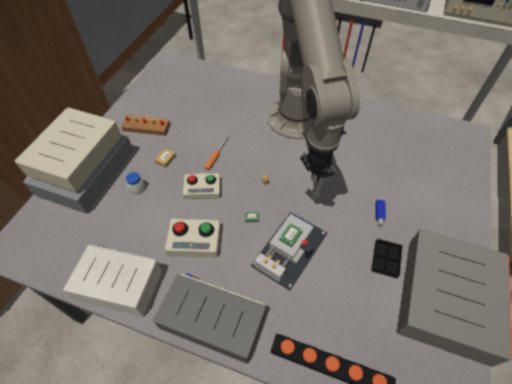

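```bash
python3 - <<'E'
from h import *
from bench import r
s=r.read_state();move(s,[.519,.1927,.034],-.239)
E
```

```text
shift [ 0.0291 -0.0077  0.1673] turn [ 0.0007 -0.0006  0.0047]
```

>>> send_rows:
  plan:
    - [0.029,-0.008,0.05,0,0,0.005]
    - [0.029,-0.008,0.09,0,0,0.005]
    - [0.029,-0.008,0.13,0,0,0.005]
    - [0.029,-0.008,0.155,0,0,0.005]
    - [0.029,-0.008,0.166,0,0,0.005]
    - [0.029,-0.008,0.166,0,0,0.005]
    - [0.029,-0.008,0.166,0,0,0.005]
    - [0.029,-0.008,0.166,0,0,0.005]

```text
time: 3.5
tool_pos: [0.5193, 0.1941, 0.0362]
tcp_rot: [-3.119, 0.373, -0.003]
force: [0.8, 0.1, 0.3]
width: 0.0001
```

```bash
python3 - <<'E'
from h import *
from bench import r
s=r.read_state();print(s["tool_pos"],s["force"])
d=r.get_image("wrist");cv2.imwrite("pics/w2.png",d["img"][:,:,::-1])
E
```

```text
[0.51934799 0.19406963 0.03616217] [0.82438536 0.09190023 0.32845342]
```

View pics/w2.png

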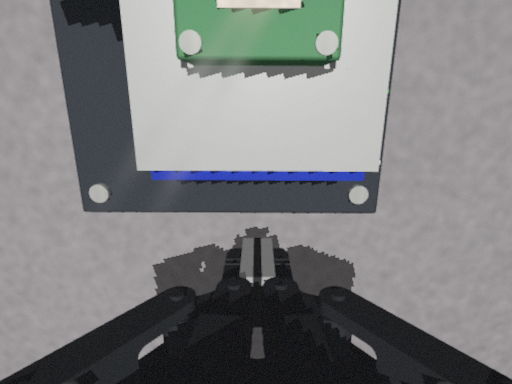

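>>> send_rows:
  plan:
    - [0.01,0,0,0,0,0]
    - [0.02,0,0,0,0,0]
    - [0.028,0,0,0,0,0]
    - [0.033,0,0,0,0,0]
    - [0.038,0,0,0,0,0]
    - [0.042,0,0,0,0,0]
    - [0.042,0,0,0,0,0]
    - [0.042,0,0,0,0,0]

```text
time: 4.55
tool_pos: [0.5591, 0.184, 0.035]
tcp_rot: [3.118, -0.373, -0.001]
force: [-4.2, 0.3, 0.5]
width: -0.0002
```

```bash
python3 - <<'E'
from h import *
from bench import r
s=r.read_state();print(s["tool_pos"],s["force"])
d=r.get_image("wrist");cv2.imwrite("pics/w3.png",d["img"][:,:,::-1])
E
```

```text
[0.55911415 0.1839806  0.03497208] [-4.17178867  0.34060663  0.46388515]
```

View pics/w3.png

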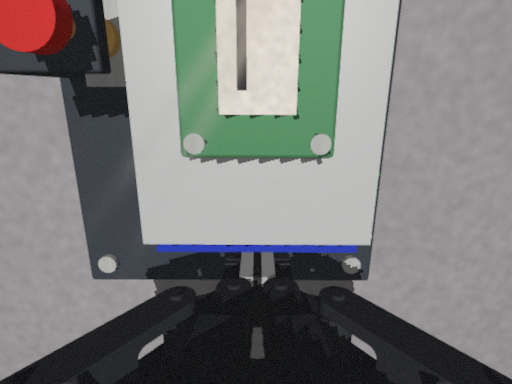

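>>> send_rows:
  plan:
    - [0.006,0,0,0,0,0]
    - [0.012,0,0,0,0,0]
    - [0.018,0,0,0,0,0]
    - [0.024,0,0,0,0,0]
    - [0.029,0,0,0,0,0]
    - [0.033,0,0,0,0,0]
    - [0.033,0,0,0,0,0]
    - [0.033,0,0,0,0,0]

```text
time: 5.6
tool_pos: [0.5908, 0.1761, 0.035]
tcp_rot: [3.118, -0.372, -0.002]
force: [-8.2, -0.7, 3.3]
width: 0.0001
```

```bash
python3 - <<'E'
from h import *
from bench import r
s=r.read_state();print(s["tool_pos"],s["force"])
a=pickle.load(open("top.pkl","rb"))["img"]
o=[]
for n in("wrist","top","scene"):
    d=r.get_image(n);pickle.dump(d,open(n+"4.pkl","wb"));o.append(d["img"])
cv2.imwrite("pics/w4.png",o[0][:,:,::-1])
c=lambda i:cv2.resize(i[95:210,175:255],None,fx=4.8,fy=4.8,interpolation=cv2.INTER_CUBIC)
cv2.imwrite("pics/t4.png",np.hstack([c(a),c(o[1])])[:,:,::-1])
E
```

```text
[0.59080751 0.17613428 0.03495625] [-8.21585938 -0.70302381  3.34157547]
```

View pics/w4.png

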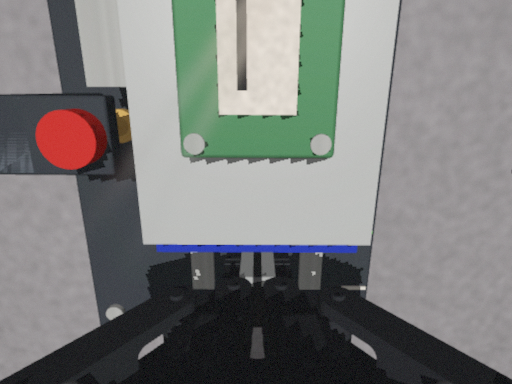

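View pics/t4.png

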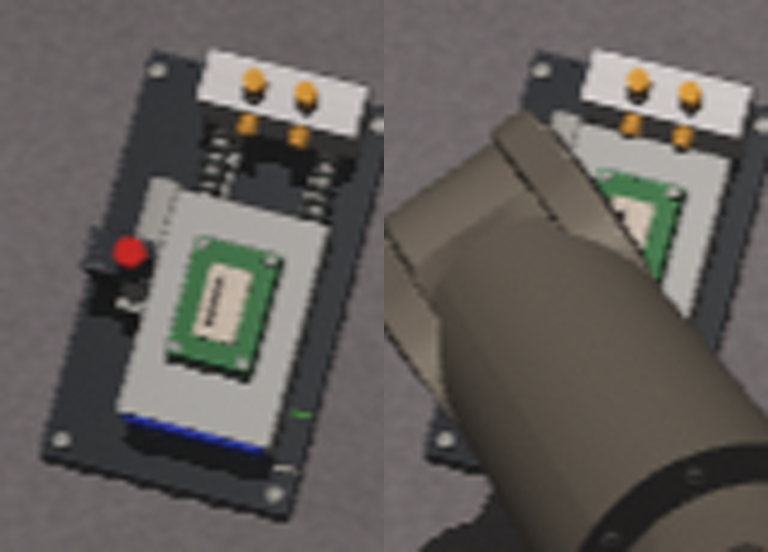

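```bash
python3 - <<'E'
from h import *
d=pickle.load(open("wrist4.pkl","rb"));D=d["depth"]
def pt(u,v):
    K=d["intrinsics"];T=d["world_to_cam"];z=D[v,u]
    q=np.array([(u-K[0,2])/K[0,0]*z,-(v-K[1,2])/K[1,1]*z,-z]);return (T[:3,:3].T@(q-T[:3,3])).round(4)
for p in [(70,140),(60,135),(80,145),(160,200),(250,130)]:print(p,pt(*p))
e=pickle.load(open("top.pkl","rb"));f=pickle.load(open("top4.pkl","rb"))
for a,z in((e,(328,228)),(f,(346,155))): print(ray(a,175+z[0]/4.8,95+z[1]/4.8,.054))
E
```

```text
(70, 140) [0.6644 0.2173 0.0772]
(60, 135) [0.6665 0.2194 0.0776]
(80, 145) [0.6623 0.2143 0.0783]
(160, 200) [0.6339 0.205  0.0555]
(250, 130) [0.6533 0.1635 0.068 ]
[0.68542064 0.09952201 0.054     ]
[0.73060477 0.08935462 0.054     ]
```

The pin head reads 78 mm, so it has dropped. I'm backing off slowly.

>>> send_rows:
  plan:
    - [-0.004,0,0,0,0,0]
    - [-0.008,0,0,0,0,0]
    - [-0.012,0,0,0,0,0]
    - [-0.017,0,0,0,0,0]
    - [-0.025,0,0,0,0,0]
    - [-0.035,0,0,0,0,0]
    - [-0.05,0,0,0,0,0]
    - [-0.065,0,0,0,0,0]
    - [-0.065,0,0,0,0,0]
    - [-0.065,0,0,0,0,0]

```text
time: 7.0
tool_pos: [0.5288, 0.1916, 0.0353]
tcp_rot: [3.119, -0.373, 0.001]
force: [-0.4, 0.1, 0.8]
width: 0.0
```

```bash
python3 - <<'E'
from h import *
from bench import r
s=r.read_state();print(s["tool_pos"],s["force"])
d=r.get_image("wrist");pickle.dump(d,open("wrist5.pkl","wb"));cv2.imwrite("pics/w5.png",d["img"][:,:,::-1])
move(s,[*s["tool_pos"][:2],.16])
E
```

```text
[0.52882073 0.19160414 0.03533394] [-0.35171904  0.1438373   0.77124903]
shift [ 1.000e-04  1.000e-04 -1.247e-01] turn [0. 0. 0.]
```

View pics/w5.png

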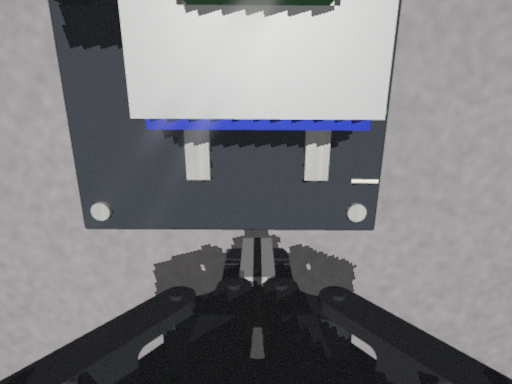

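```bash
python3 - <<'E'
from h import *
from bench import r
s=r.read_state();
move(s,[*s["tool_pos"][:2],.17]);move(s,[.44,-.19,.17],-.239)
E
```

```text
shift [ 1.000e-04  1.000e-04 -1.347e-01] turn [0. 0. 0.]
shift [ 0.0037  0.3918 -0.1345] turn [ 0.0005 -0.0007  0.0008]
```

>>> send_rows:
  plan:
    - [0,0,-0.05,0,0,0]
    - [0,0,-0.1,0,0,0]
    - [0,0,-0.135,0,0,0]
    - [0,0.06,-0.135,0,0,0]
    - [0,0.12,-0.135,0,0,0]
    - [0,0.18,-0.135,0,0,0]
    - [0,0.24,-0.135,0,0,0]
    - [0,0.3,-0.135,0,0,0]
    - [0.004,0.36,-0.135,0,0,0]
    - [0.004,0.39,-0.135,0,0,0]

```text
time: 8.3
tool_pos: [0.4396, -0.1918, 0.1706]
tcp_rot: [3.117, -0.379, 0.001]
force: [1.7, 0.3, -0.4]
width: 0.0002
```

>>> send_rows:
  plan:
    - [0,0,0,0,0,0]
    - [0,0,0,0,0,0]
    - [0,0,0,0,0,0]
    - [0,0,0,0,0,0]

```text
time: 8.8
tool_pos: [0.4407, -0.1876, 0.1704]
tcp_rot: [3.119, -0.371, 0.0]
force: [0.4, -0.1, -0.0]
width: 0.0001
```

```bash
python3 - <<'E'
from h import *
from bench import r
s=r.read_state();print(s["tool_pos"],s["force"])
d=r.get_image("wrist");im=d["img"];cv2.imwrite("pics/w6.png",im[:,:,::-1])
t=r.get_image("top");
h=cv2.cvtColor(im,cv2.COLOR_RGB2HSV);H,S,V=[h[...,i].astype(int) for i in range(3)]
print("green");[print(x,ray(d,*x[1],.062).round(4)) for x in comps(d,(H>50)&(H<90)&(S>120)&(V>50),100)]
print("red");[print(x,ray(d,*x[1],.062).round(4)) for x in comps(d,((H<6)|(H>174))&(S>150)&(V>80),100)]
c=lambda i:cv2.resize(i[95:210,175:295],None,fx=4.8,fy=4.8,interpolation=cv2.INTER_CUBIC)
cv2.imwrite("pics/t6.png",c(t["img"])[:,:,::-1])
E
```

```text
[ 0.44070318 -0.18758051  0.17042962] [ 0.37191033 -0.07427221 -0.03819825]
green
(np.int32(1023), array([259.4, 106.4]), array([241,  87,  37,  38], dtype=int32)) [ 0.503  -0.2045  0.062 ]
red
(np.int32(1330), array([341.4,  43.8]), array([321,  23,  41,  42], dtype=int32)) [ 0.5309 -0.2705  0.062 ]
```

View pics/w6.png

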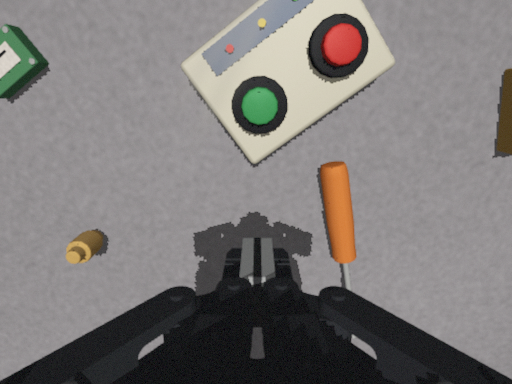

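View pics/t6.png

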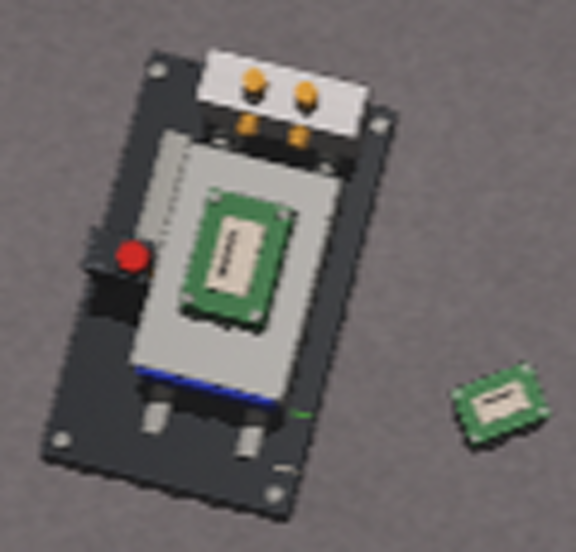

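Latched at mid position with the module seated. START is the green cap at pixel (259,106) in the wrist view, at about (0.503, -0.205).

```bash
python3 - <<'E'
from h import *
from bench import r
s=r.read_state()
move(s,[.503,-.205,.17]);move(s,[.503,-.205,.08])
E
```

```text
shift [0.0647 0.002  0.0005] turn [0. 0. 0.]
shift [0.0646 0.002  0.0905] turn [0. 0. 0.]
```

>>> send_rows:
  plan:
    - [0.03,0.001,0,0,0,0]
    - [0.05,0.002,0,0,0,0]
    - [0.065,0.002,0,0,0,0]
    - [0.065,0.002,0.03,0,0,0]
    - [0.065,0.002,0.06,0,0,0]
    - [0.065,0.002,0.08,0,0,0]
    - [0.065,0.002,0.09,0,0,0]
    - [0.065,0.002,0.09,0,0,0]
    - [0.065,0.002,0.09,0,0,0]

```text
time: 10.02
tool_pos: [0.5036, -0.2057, 0.0812]
tcp_rot: [3.119, -0.373, 0.002]
force: [-0.1, 0.1, 0.3]
width: -0.0001
```

```bash
python3 - <<'E'
from h import *
from bench import r
s=r.read_state();print(s["tool_pos"],s["force"])
d=r.get_image("wrist");im=d["img"];cv2.imwrite("pics/w7.png",im[:,:,::-1])
E
```

```text
[ 0.50357832 -0.20573902  0.08121136] [-0.13035287  0.07738617  0.33150666]
```

View pics/w7.png

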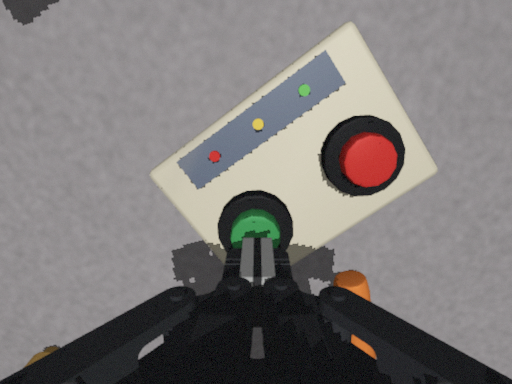

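>>> send_rows:
  plan:
    - [0,0,0.01,0,0,0]
    - [0,0,0.016,0,0,0]
    - [0,0,0.02,0,0,0]
    - [0,0,0.023,0,0,0]
    - [0,0,0.0245,0,0,0]
    - [0,0,0.0245,0,0,0]
    - [0,0,0.0245,0,0,0]

```text
time: 10.95
tool_pos: [0.5029, -0.2056, 0.0561]
tcp_rot: [3.119, -0.373, -0.0]
force: [-3.3, 0.6, 6.4]
width: 0.0006
```

>>> send_rows:
  plan:
    - [0,0,0.001,0,0,0]
    - [0,0,0.001,0,0,0]

```text
time: 11.2
tool_pos: [0.503, -0.2056, 0.0558]
tcp_rot: [3.119, -0.373, -0.0]
force: [-8.5, 1.8, 20.5]
width: 0.0003
```

>>> send_rows:
  plan:
    - [0,0,-0.01,0,0,0]
    - [0,0,-0.03,0,0,0]
    - [0,0,-0.06,0,0,0]
    - [0,0,-0.1,0,0,0]
    - [-0.04,0,-0.12,0,0,0]
    - [-0.06,0,-0.12,0,0,0]
    - [-0.06,0,-0.12,0,0,0]
    - [-0.06,0,-0.12,0,0,0]

```text
time: 12.2
tool_pos: [0.4456, -0.1916, 0.1751]
tcp_rot: [3.119, -0.373, 0.001]
force: [0.2, -0.4, -0.4]
width: 0.0
```

```bash
python3 - <<'E'
from h import *
from bench import r
s=r.read_state();print(s["time"],s["tool_pos"],s["force"])
d=r.get_image("wrist");t=r.get_image("top")
def pt(d,u,v):
    K=d["intrinsics"];T=d["world_to_cam"];z=d["depth"][v,u]
    q=np.array([(u-K[0,2])/K[0,0]*z,-(v-K[1,2])/K[1,1]*z,-z]);return (T[:3,:3].T@(q-T[:3,3])).round(4)
im=d["img"];h=cv2.cvtColor(im,cv2.COLOR_RGB2HSV);H,S,V=[h[...,i].astype(int) for i in range(3)]
for m in((H>50)&(H<90)&(S>120)&(V>50),((H<6)|(H>174))&(S>150)&(V>80)):
    for x in comps(d,m,150): print(x,pt(d,*x[1].astype(int)))
cv2.imwrite("pics/t8.png",t["img"][:,:,::-1])
E
```

```text
12.2 [ 0.44555397 -0.19156388  0.17511305] [ 0.18472249 -0.41966232 -0.41785566]
(np.int32(999), array([255.6, 113.5]), array([238,  95,  36,  37], dtype=int32)) [ 0.5037 -0.2042  0.0612]
(np.int32(1246), array([335.3,  53.2]), array([316,  33,  39,  41], dtype=int32)) [ 0.5311 -0.2703  0.0623]
```

View pics/t8.png

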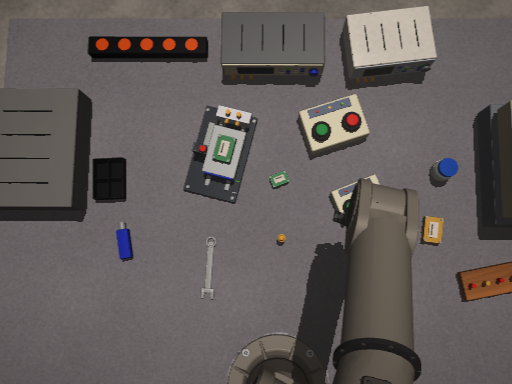

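The button is back up, the carriage is still latched and the arm is clear, so I'm handing in.

```bash
python3 - <<'E'
from bench import r
print(r.finish_job())
E
```

```text
the job is handed in; nothing more can be done
None
```

The job is handed in. The carriage was pushed past its catch and latched on the stop pin, and only after that was START pressed. It took about 12 s of the 43 s allowed, and the hand-in reports no verdict.

**Carriage:** With closed fingertips on the blue face, I pushed it in by roughly 42 to 46 mm, measured in the camera images. The pin head then read 78 mm high, which is its dropped height. After a slow retreat the carriage came to rest about 28 mm in, latched on the pin, with the module still in its pocket.

**START:** I used the smaller control box, because it measured about 138 x 95 mm with the buttons 72 mm apart; the larger look-alike measured about 174 x 122 mm. The cap went down to 56 mm, its full travel. The contact force read 6 N and then 20 N after a further 1 mm nudge.

**Last checks:**
- **Buttons:** both caps were back up, at about 61 and 62 mm.
- **Carriage:** it was still latched.
- **Arm:** it stood clear, with a force near zero.
- **Loose things:** those visible in the top view looked unmoved. The arm hid the screwdriver there, so I did not check it after the press; the tool was never brought down on it.

**What disagreed:** The first overall jig fit was up to 4 mm off, which I corrected with the wrist camera before pushing. The scene camera disagreed with the top camera by about 2 pixels, so I relied on the wrist view.

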